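# Slide the die plate under the locating bridge and lock it

## Robot

A 6-joint arm with a two-finger parallel gripper is mounted at the origin on the work surface. World frame = base frame: x ahead of the robot, y to its left, z up, the work surface at z = 0. Lengths are in m, angles in rad, forces in N, time in s.
With the tool pointing down it reaches from about 0.325 to 0.9 m from the base axis. Payload 3.5 kg.
Tool frame: the origin (TCP) lies on the centre line of the jaws, within the pads' length; the fingertips stand 22 mm ahead of it and the grasp point (between the pads) lies 3 mm ahead of it; z points along the fingers, y is the direction in which the jaws open and shut (so a half turn about z gives the same grasp; the last joint's range is limited). The gripper opens to 85 mm and grips with 20 to 120 N. Pads are 22 mm wide; open, the fingers measure 114 mm over their backs; the gripper's body (76 mm by 85 mm) begins 54 mm behind the grasp point. The pads swing forward as they close: fully open they stand 13 mm farther back than shut.
Start: joints at [-1.253, 0.276, -0.026, 1.268, 0, 1.467], TCP at [0.255, -0.57, 0.253] pointing down, gripper open.
Joint ranges: [-3.12, 3.12], [-0.85, 1.88], [-1.08, 1.24], [-1.95, 2.15], [-1.57, 1.53], [-3.14, 3.14]. Speed limits (rad/s): [2.57, 2.57, 3.14, 3.14, 3.14, 3.14].

## Interface

Orientations are given as a rotation vector (axis times angle).
In Python, from station import bot gives the robot as it stands.
- The arm moves only by the tool play_rows, never from a script. Its argument "commands" is one flat list of numbers, 7 for each row, row after row: the shift along the world's x, y, z in mm, then the turn, a rotation vector about the world's x, y, z in degrees, then the opening, from 0 (shut) to 1 (fully open). A call has 1 to 5 rows; each row is the pose to reach, as a shift and turn from the pose commanded when the call began; what a row does not reach only later rows make up. A row lasts 1/8 s, in which the tool goes at most 62.5 mm and 10.7 degrees, less where a joint would pass 70% of its speed; a pose out of reach is approached as far as the arm can. A call with a gripper value outside its range is refused whole. The fingers move at their own pace and stop on an object; "force" is the grip in N (left out, the last holds). Time passes only in rows, so rows that repeat a pose let the fingers close. It gives the time, the measured TCP pose, the force and the opening at its end, in the units of the state.
- bot.read_state(): the state, without advancing time (a new reading comes with each control period).
- bot.camera(name): name is "scene" or "top" or "wrist"; returns a dict with "pixels" (420x560x3 uint8, red, green, blue), "K" (3x3 intrinsics, pixels), "view" (4x4, takes a point from world to camera coordinates). Camera axes: x right, y down, z forward; pixel columns grow to the right and rows downward; lengths in m; the calibration is good to about 2 mm. A picture is of the moment at which its call begins. There is no depth.
- bot.job_done(): hands the job in, once; it reports no verdict.
The state is a dict: "time": time; "qpos": joint angles; "joint_velocities": joint speeds; "tau": joint torques, N m; "eef_pos": TCP position; "eef_rot": TCP orientation; "force": force on the tool from outside, world axes, zero at the start; "torque": the same for the moment, N m; "gripper_width": finger opening in m.
Only numpy, scipy, OpenCV 4.12 (cv2) and the standard library are available. Lean on these libraries where they do the work, as an engineer would, in place of code of your own. Each camera call takes 0.05 s, during which the arm holds its last target. There are 200 camera calls.

## Task

With the fingertips only, push the brass die plate along the bench, flat and without tipping it, in between the blue guides and under the low steel bridge until its front edge rests against the stop bar beyond; then press the red plunger knob on the bridge fully down so that its pin locks the plate, and leave everything untouched. Pick nothing up, and leave the rings, pliers and other things lying where they are.

Things in the scene. Friction and masses are not known exactly. Their poses are not given: they have to be found in the camera images.
- die_plate: loose flat brass plate, 110 (x) x 64 (y) x 12 (z) mm, 0.4 to 0.8 kg, lying on the bench, with a 17 mm hole through its centre and four dark discs on top. Origin: centre of its underside. x runs along its length towards the bridge; push at the -x end. It starts 150 to 180 mm short of home, up to 15 mm off the fixture's line and 0.25 rad askew.
- fixture: fixture bolted to the bench. Origin: on the bench under the middle of the bridge, on the plunger's axis; x points along the way in. The plate slides on the bench itself (no step). It is home when its origin is on the fixture's origin and its x axis along the fixture's, with 35 mm of it still standing out in front of the bridge.
- bridge_under (a point): middle of the underside of the dark steel bridge, 15 mm above the bench (3 mm headroom over the plate). The bridge spans x = -20 to +20 mm and y = -52 to +52 mm of the fixture; its top is 27 mm above the bench.
- mouth (a point): centre of the fixture's mouth, on the bench, at x = -86 mm of the fixture. Two blue guides 10 mm high and 12 mm thick have their inner faces at y = -34 and +34 mm from x = -40 to +55 mm; from x = -40 back to -86 mm they flare outwards by 22 degrees to a mouth 105 mm wide.
- stop_face (a point): middle of the face of the blue stop bar beyond the bridge, on the bench at x = +55 mm of the fixture; the bar is 14 mm high. The plate's front edge must rest against it.
- plunger_top (a point): centre of the top of the red plunger knob (32 mm diameter, 12 mm thick) above the middle of the bridge; 52 mm above the bench when up, 40 mm when down. Its 8 mm steel pin passes down through the bridge and into the plate's hole if the plate is home.
- plunger (a joint): travel of the plunger: 0 up (as it starts, pin clear of the plate), 0.012 m fully down. It stays where it is left; moving it takes about 5 N, without a spring. If the plate is not home the pin lands on it and stops after about 4 mm; pressed with no plate under it, the pin bars the way in.
- ring_a: steel finger ring lying flat, 25 mm across, 6 mm high; bystander. Origin: centre of its underside.
- ring_b: brass finger ring lying flat, 28 mm across, 8 mm high; bystander. Origin: centre of its underside.
- wax: puck of green polishing wax in a black tin, 42 mm across, 26 mm high; bystander. Origin: centre of its underside.
- ring_block: wooden block 80 x 55 x 36 mm with a 30 mm high peg and a steel ring on it; bystander. Origin: centre of its underside.
- pliers: red-handled pliers lying flat, 150 mm long, 11 mm high; origin under the pivot, jaws towards +x; bystander
- file: needle file with wooden handle, 205 mm long, 13 mm high, lying beyond the stop bar, across the fixture's line; origin under it near its middle; bystander
Mind the look-alikes: they are no part of the job. Of the things like the fixture, leave any that is brown; of the rest the larger one is meant.

How it is judged:
On the way, in this order (a step that is already met when the one before it is completed fails the run):
1. the plate lies flat under the bridge, home against the stop, with the plunger still up (x of die_plate in the frame of fixture between -0.003 and 0.004 m and y of die_plate in the frame of fixture between -0.0035 and 0.0035 m and angle between the x axis of die_plate and the x axis of fixture, either way round below 0.06 rad and angle between die_plate's own z axis and vertical below 0.03 rad and height (world z) of die_plate below 0.003 m and value of joint plunger below 0.003 m and linear speed of die_plate below 0.02 m/s), for 0.2 s.
2. the plunger is pressed down with its pin in the plate's hole (x of die_plate in the frame of fixture between -0.003 and 0.004 m and y of die_plate in the frame of fixture between -0.0035 and 0.0035 m and angle between the x axis of die_plate and the x axis of fixture, either way round below 0.06 rad and angle between die_plate's own z axis and vertical below 0.03 rad and height (world z) of die_plate below 0.003 m and value of joint plunger above 0.0095 m), for 0.1 s.
At the end, for the whole second after the job is handed in: The die plate lies flat and at rest under the bridge, within 3 mm of the stop, within 3.5 mm of the middle and 0.06 rad of the fixture's line, and the plunger is down by at least 9.5 of its 12 mm (all of step 2 and linear speed of die_plate below 0.01 m/s); the robot touches nothing.
It fails at once if the die plate is tipped by more than 0.1 rad (angle between die_plate's own z axis and vertical above 0.1 rad).
It fails at once if the die plate is lifted off the bench by more than 6 mm (height (world z) of die_plate above 0.006 m).
It fails at once if a bystander is moved by more than 15 mm (distance of any of ring_a, ring_b, wax, ring_block, pliers, file from where it was at the start of the episode above 0.015 m).
It also fails if it takes over 48 s, if anything falls off the work surface, if the arm or the gripper's body presses on something with over 40 N, if the wrist force passes 120 N, or if a joint passes its speed limit or range.

## Working session

There is one attempt and no reset: what is moved stays moved. The work goes in short steps, Python scripts to look and compute and a tool call to move; the robot and the scene stay as the last step left them, time stands still between calls to the robot, and variables do not carry over. Pictures are saved under pics/ and viewed, about 8 in all and at most 12, crops included, and the job is handed in when it is done.

Besides the shell and the picture viewer there is one more tool, called after "Emit:" in YAML: its name, and indented under it one key for each argument. play_rows: Moves the arm, as the interface text tells. Its arguments: {"type":"object","properties":{"commands":{"type":"array","items":{"type":"number"}},"force":{"type":"number"}},"required":["commands"]}

```bash
ls; mkdir -p pics
cat > h.py <<'E'
import numpy as np, cv2
from station import bot
def ray(c,uv,z):
    K=np.array(c["K"]);V=np.array(c["view"]);R=V[:3,:3];o=-R.T@V[:3,3]
    d=R.T@np.linalg.inv(K)@np.array([uv[0],uv[1],1.])
    return o+d*(z-o[2])/d[2]
def proj(c,p):
    V=np.array(c["view"]);q=np.array(c["K"])@(V[:3,:3]@np.array(p)+V[:3,3]);return q[:2]/q[2]
def save(c,n,s=1,crop=None):
    im=cv2.cvtColor(np.array(c["pixels"]),cv2.COLOR_RGB2BGR)
    if crop: im=im[crop[1]:crop[3],crop[0]:crop[2]]
    cv2.imwrite("pics/"+n,cv2.resize(im,None,fx=s,fy=s,interpolation=cv2.INTER_CUBIC))
E
python3 - <<'E'
from h import *
import pickle
s=bot.read_state();print(s)
for n in("top","scene"):
    c=bot.camera(n);pickle.dump(c,open(n+"0.pkl","wb"));save(c,n+"0.png",1.4);print(n,c["K"],c["view"])
E
```

```text
pics
{'time': 0.0, 'qpos': array([-1.25342201e+00,  2.77147726e-01, -2.79158022e-02,  1.26798127e+00,
        1.75580764e-05,  1.46739606e+00]), 'joint_velocities': array([-0.00055887, -0.00025106, -0.00047914,  0.00036105,  0.00036247,
       -0.00242421]), 'tau': array([ 2.99271323e-04, -4.45514381e+01,  2.95199275e+01,  1.64423272e-02,
       -5.93568961e-05, -4.95069585e-07]), 'eef_pos': array([ 0.25505584, -0.56978043,  0.25213404]), 'eef_rot': array([-3.07013271e+00, -6.55618710e-01,  3.49474466e-04]), 'force': array([ 0.11581051,  0.35335623, -0.46633156]), 'torque': array([-0.00409617,  0.03135383,  0.00901019]), 'gripper_width': 0.08536199270580945}
top [[451.99176947   0.         278.97381499]
 [  0.         451.99176947 211.75594444]
 [  0.           0.           1.        ]] [[-0.00545651 -0.99997078 -0.00535402  0.02794931]
 [-0.99483266  0.00597113 -0.10135247  0.54755993]
 [ 0.10138148  0.00477332 -0.99483617  0.98725245]
 [ 0.          0.          0.          1.        ]]
scene [[386.13834194   0.         285.35098458]
 [  0.         386.13834194 211.09946628]
 [  0.           0.           1.        ]] [[ 0.81965853  0.57280601 -0.00729121 -0.45523164]
 [ 0.48819821 -0.70513454 -0.51424487 -0.22427384]
 [-0.29970384  0.41794564 -0.85761241  1.00077092]
 [ 0.          0.          0.          1.        ]]
```

View pics/top0.png

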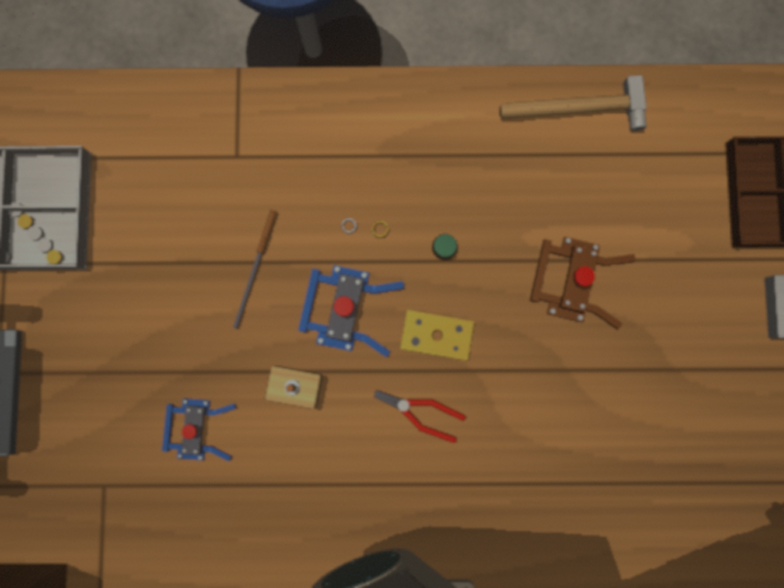

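View pics/scene0.png

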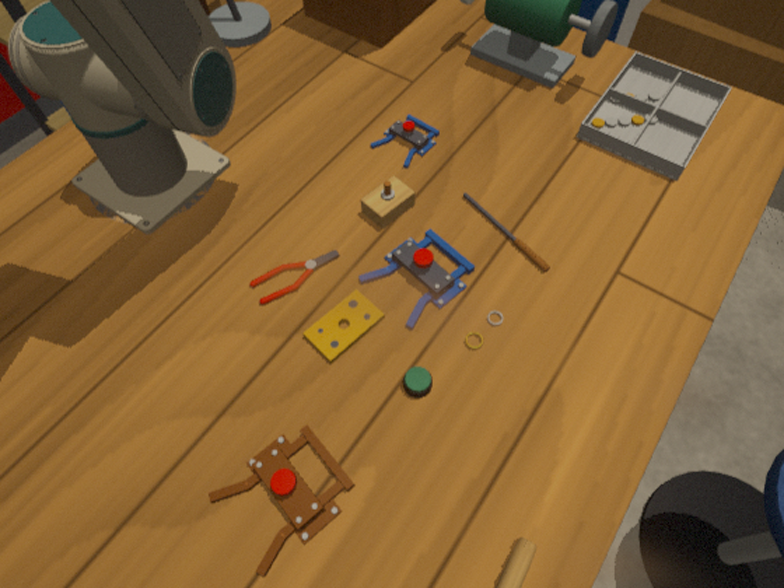

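The top view (1.4x pixels) shows three fixtures that could be mistaken for each other: large blue with its knob at (344,306), small blue at (190,432), and brown at (584,277). I choose the large blue one. The plate is at (437,335) with its front pointing left, towards the fixture's mouth. Next I measure and check with a close crop.

```bash
cat > m.py <<'E'
from h import *
def comp(mask,near):
    n,l,st,ce=cv2.connectedComponentsWithStats(mask.astype(np.uint8))
    i=min((i for i in range(1,n) if st[i,4]>40),key=lambda i:np.hypot(*(ce[i]-near)))
    return l==i,ce[i],st[i,4]
def rect(m): return cv2.minAreaRect(np.argwhere(m)[:,::-1].astype(np.float32))
def hsv(c): return cv2.cvtColor(np.array(c["pixels"]),cv2.COLOR_RGB2HSV)
def plate(c,near):
    H=hsv(c);m=(H[...,0]>=22)&(H[...,0]<=33)&(H[...,1]>150)&(H[...,2]>100)
    m,ce,a=comp(cv2.morphologyEx(m.astype(np.uint8),cv2.MORPH_OPEN,np.ones((3,3))),near)
    ct=max(cv2.findContours(m.astype(np.uint8),0,2)[0],key=cv2.contourArea)
    P=np.array([ray(c,p,.012)[:2] for p in ct[:,0]]).astype(np.float32)*1000
    return cv2.minAreaRect(P),a
def knob(c,near):
    H=hsv(c);m=((H[...,0]<6)|(H[...,0]>174))&(H[...,1]>180)&(H[...,2]>100)
    m,ce,a=comp(m,near);return ray(c,ce,.050),a,ce
E
python3 - <<'E'
from m import *
import pickle
for n,kp,pp in(("top",(246,219),(312,240)),("scene",(302,184),(246,233))):
    c=pickle.load(open(n+"0.pkl","rb"))
    k,a,ce=knob(c,kp);print(n,"knob",k*1000,a,ce)
    r,a=plate(c,pp);print("plate",r,a);print(cv2.boxPoints(r))
    H=hsv(c)
    b=(H[...,0]>100)&(H[...,0]<125)&(H[...,1]>100)&(H[...,2]>60)
    n_,l,st,cc=cv2.connectedComponentsWithStats(b.astype(np.uint8))
    for i in range(1,n_):
        if st[i,4]>30: print(st[i],cc[i],ray(c,cc[i],.01)[:2]*1000)
c=pickle.load(open("top0.pkl","rb"));save(c,"crop1.png",5,(205,175,350,275))
E
```

```text
top knob [531.97666725  94.66187383  50.        ] 69 [247.13043478 218.05797101]
plate ((487.07806396484375, -49.372459411621094), (109.1479721069336, 63.55270767211914), 79.84241485595703) 1147
[[ 446.1753     -97.48712  ]
 [ 508.73193   -108.69503  ]
 [ 527.98083     -1.2577972]
 [ 465.4242       9.950111 ]]
[181   0  43   6 170] [202.15882353   1.72941176] [1057.65117886  206.61183273]
[214 192  44  57 502] [230.57768924 218.21115538] [535.38002318 135.5022481 ]
[260 202  28   7 114] [273.07017544 205.15789474] [564.79874157  38.33029083]
[252 238  25  16 104] [264.23076923 244.51923077] [474.99945356  58.76320698]
[117 286  29  38 203] [125.51231527 301.69458128] [348.70697657 370.42414826]
[147 290  21   6  50] [156.2  292.74] [368.20015801 301.89002887]
[145 319  19   9  57] [153.68421053 322.47368421] [302.6679329  306.06711761]
scene knob [530.17277826  98.85047079  50.        ] 135 [301.7037037  183.13333333]
plate ((486.0197448730469, -72.10028076171875), (66.9632797241211, 56.47465896606445), 77.56731414794922) 459
[[ 451.23624   -98.71748 ]
 [ 506.38657  -110.87605 ]
 [ 520.8032    -45.483078]
 [ 465.65292   -33.32451 ]]
[291  82  22  27 109] [303.64220183  94.3853211 ] [358.36378654 367.95273585]
[265  95  16  10  46] [273.06521739 100.02173913] [303.08415548 304.04252313]
[289 106  11  13  43] [292.74418605 111.55813953] [370.19098996 298.77126694]
[295 164  43  47 352] [319.69886364 183.75284091] [550.51968162 144.96583342]
[555 330   5  44 151] [557.53642384 350.94039735] [1098.94300135   78.26970253]
```

View pics/crop1.png

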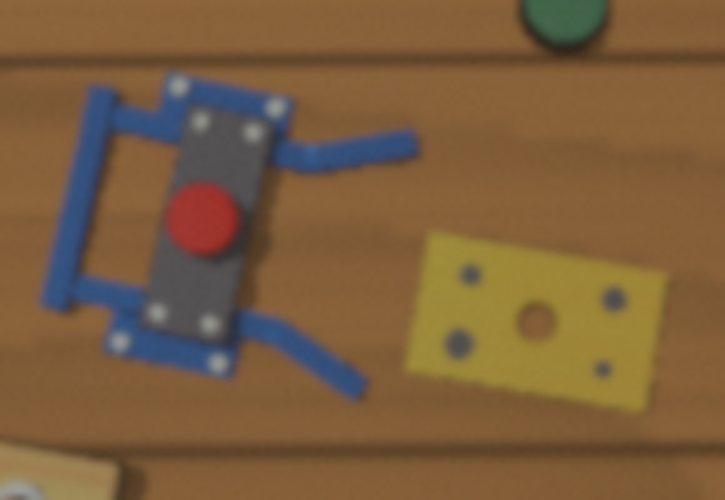

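The crop confirms the large blue fixture: dark steel bridge with the knob at crop (203,219), and the flared mouth opening towards the plate at crop (536,320). I'll push with the jaws partly open across the plate, giving two contacts. First move goes above and behind the plate.

Emit:
play_rows:
  commands: [225,450,0,0,0,54,0.5,225,450,0,0,0,54,0.5,225,450,0,0,0,54,0.5,225,450,0,0,0,54,0.5,225,450,0,0,0,54,0.5]

```text
time: 0.72
eef_pos: [0.3954, -0.2889, 0.253]
eef_rot: [-2.439, -1.98, -0.0]
force: [0.6, 0.6, 0.0]
gripper_width: 0.0425
```

Emit:
play_rows:
  commands: [80,165,0,0,0,0,0.5,80,165,0,0,0,0,0.5,80,165,0,0,0,0,0.5,80,165,0,0,0,0,0.5,80,165,0,0,0,0,0.5]

```text
time: 1.35
eef_pos: [0.4747, -0.1259, 0.2529]
eef_rot: [-2.443, -1.974, 0.001]
force: [0.0, 0.1, -0.7]
gripper_width: 0.0428
```

Run:
```python
from h import *
import pickle
c=bot.camera("wrist");pickle.dump(c,open("w1.pkl","wb"));save(c,"w1.png",1.4)
s=bot.read_state();print(s["eef_pos"],s["eef_rot"],s["force"]);print(c["K"],c["view"])
```

```text
[ 0.4745799  -0.12653539  0.25298945] [-2.44486792e+00 -1.97221002e+00  1.16386135e-03] [ 0.34981619 -0.8633403  -0.4063795 ]
[[316.95175501   0.         277.28390159]
 [  0.         316.95175501 215.44517944]
 [  0.           0.           1.        ]] [[ 9.77654054e-01 -2.10218228e-01 -9.20586797e-04 -4.91070986e-01]
 [-2.01827563e-01 -9.39838912e-01  2.75623756e-01 -5.80310129e-02]
 [-5.88063409e-02 -2.69278882e-01 -9.61265155e-01  3.71979500e-01]
 [ 0.00000000e+00  0.00000000e+00  0.00000000e+00  1.00000000e+00]]
```

View pics/w1.png

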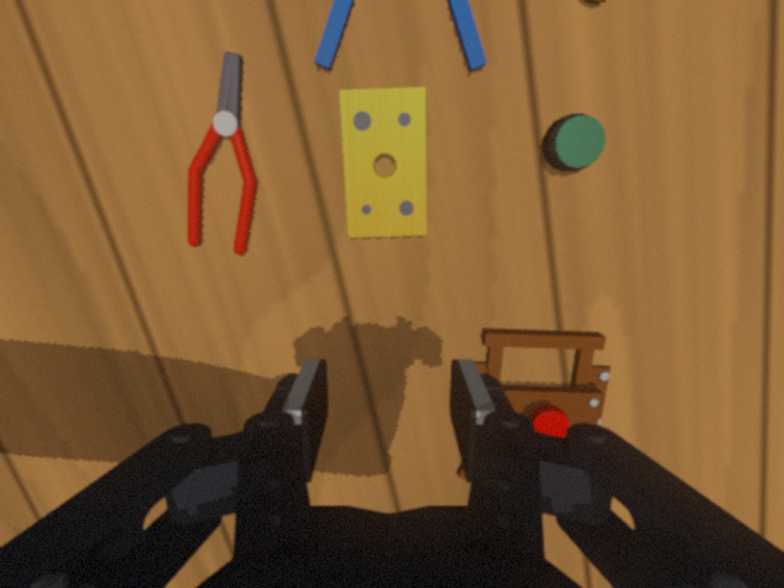

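The wrist view shows the plate at (383,163) and the blue guide ends at (325,62) and (477,62). Brown and its knob lie behind at (548,425), clear of the approach. Next I move ahead for one close look at the fixture.

Emit:
play_rows:
  commands: [30,140,0,0,0,0,0.5,30,140,0,0,0,0,0.5,30,140,0,0,0,0,0.5,30,140,0,0,0,0,0.5]

```text
time: 1.9
eef_pos: [0.505, 0.0135, 0.2531]
eef_rot: [2.444, 1.973, -0.001]
force: [-0.3, 0.2, -0.2]
gripper_width: 0.043
```

Run:
```python
from h import *
import pickle
c=bot.camera("wrist");pickle.dump(c,open("w2.pkl","wb"));save(c,"w2.png",1.4)
s=bot.read_state();print(s["eef_pos"],s["eef_rot"],s["force"],s["time"])
```

```text
[0.5048977  0.01279265 0.2531409 ] [ 2.44533347e+00  1.97180625e+00 -1.50541679e-03] [ 0.12095353  0.26597867 -0.47274681] 1.95
```

View pics/w2.png

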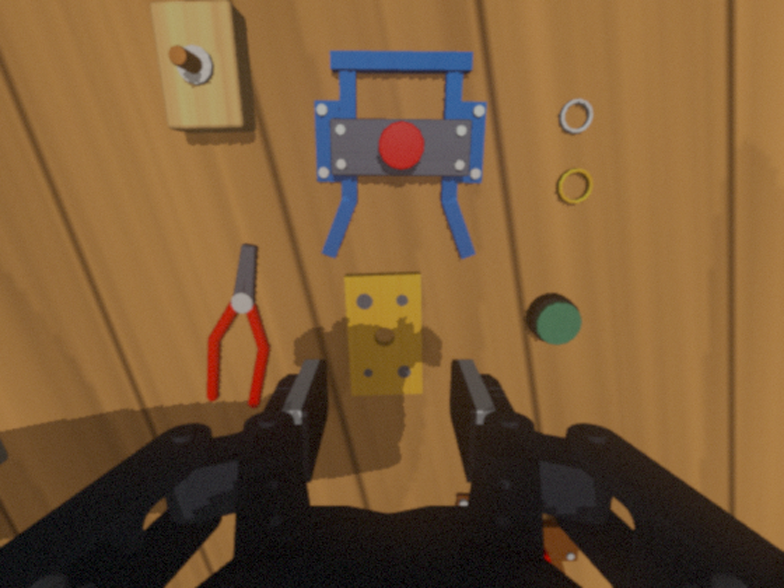

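Run:
```python
from m import *
import pickle
c=pickle.load(open("w2.pkl","rb"));H=hsv(c)
b=(H[...,0]>100)&(H[...,0]<128)&(H[...,1]>110)&(H[...,2]>40)
mid=[]
for r in list(range(56,70))+list(range(128,140))+list(range(146,178)):
    col=np.where(b[r])[0];L=col[(col>220)&(col<280)];R=col[(col>290)&(col<350)]
    if len(L) and len(R): 
        l,rr=ray(c,(L.max()+.5,r),.010),ray(c,(R.min()-.5,r),.010);mid.append([*(1000*(l+rr)/2)[:2],1000*np.hypot(*(l-rr)[:2])])
mid=np.array(mid);print(mid[::6].round(1))
v=cv2.fitLine(mid[:,:2].astype(np.float32),cv2.DIST_HUBER,0,.01,.01).ravel();v=v*(1 if v[1]>0 else -1) if 0 else v
d=v[:2]*np.sign(v[1]);print("axis",np.degrees(np.arctan2(d[1],d[0])),v[2:])
for n,f,kp in(("wrist","w2.pkl",(286,104)),("top","top0.pkl",(246,219)),("scene","scene0.pkl",(302,184))):
    cc=pickle.load(open(f,"rb"));k,a,ce=knob(cc,kp);o=k[:2]*1000-v[2:];print(n,k*1000,a,"off axis",d[0]*o[1]-d[1]*o[0])
# bar front (near) edge
e=[]
for u in range(250,325,5):
    r=np.where(b[30:62,u])[0]
    if len(r): e.append(1000*ray(c,(u,30+r.min()-.5),.014)[:2])
e=np.array(e);w=cv2.fitLine(e.astype(np.float32),cv2.DIST_HUBER,0,.01,.01).ravel();print("bar far edge pt",e.mean(0),"normal dir",np.degrees(np.arctan2(w[0],-w[1]))%180, )
e2=[]
for u in range(262,312,5):
    r=np.where(b[30:62,u])[0]; e2.append(1000*ray(c,(u,30+r.max()+.5),.0)[:2])
print("bar near face foot",np.mean(e2,0))
for n,f,pp in(("top","top0.pkl",(312,240)),("wrist","w1.pkl",(274,116))):
    r,a=plate(pickle.load(open(f,"rb")),pp);print(n,"plate",r,a)
```

```text
[[543.8 146.9  67.7]
 [542.6 141.3  68.1]
 [541.5 135.7  68.4]
 [526.6  72.2  68.7]
 [525.3  65.9  69.1]
 [522.6  53.1  74.3]
 [520.6  46.7  80.3]
 [519.3  40.1  85.3]
 [517.9  33.4  90.3]
 [517.   26.5  96.6]]
axis 77.1136 [532.49963  97.27031]
wrist [532.00928218  95.90617856  50.        ] 614 off axis 0.1737751343958014
top [531.97666725  94.66187383  50.        ] 69 off axis -0.07193446618448929
scene [530.17277826  98.85047079  50.        ] 135 off axis 2.620657126731677
bar far edge pt [546.18042897 163.8355031 ] normal dir 77.60473
bar near face foot [544.12173987 155.0045969 ]
top plate ((487.07806396484375, -49.372459411621094), (109.1479721069336, 63.55270767211914), 79.84241485595703) 1147
wrist plate ((488.4713134765625, -49.75419616699219), (109.88004302978516, 64.59700012207031), 79.99191284179688) 5592
```

Fixture: origin ≈ (532, 96) mm, heading 77.2°. Plate: centre (488, -49.6), heading 79.9°, so it is about 151 mm short, +10.7 mm to the left and +2.7° askew. I'll come down behind it with the jaws across.

Emit:
play_rows:
  commands: [-33,-147,-120,0,0,-0.6,0.4,-33,-147,-120,0,0,-0.6,0.4,-33,-147,-160,0,0,-0.6,0.4,-33,-147,-190,0,0,-0.6,0.4,-33,-147,-190,0,0,-0.6,0.4]

```text
time: 2.58
eef_pos: [0.4665, -0.134, 0.0591]
eef_rot: [-2.453, -1.948, 0.009]
force: [0.4, -0.3, 1.2]
gripper_width: 0.0339
```

Emit:
play_rows:
  commands: [0,0,-20,0,0,0,0.4,0,0,-38,0,0,0,0.4,0,0,-38,0,0,0,0.4]

```text
time: 2.95
eef_pos: [0.4722, -0.1336, 0.0261]
eef_rot: [2.456, 1.959, 0.0]
force: [0.2, 1.4, -0.6]
gripper_width: 0.0345
```

Run:
```python
from h import *
import pickle
c=bot.camera("wrist");d=bot.camera("scene")
a=cv2.resize(np.array(c["pixels"]),(400,300));b=cv2.resize(np.array(d["pixels"])[140:320,130:370],(400,300),interpolation=2)
cv2.imwrite("pics/p3.png",cv2.cvtColor(np.hstack([a,b]),cv2.COLOR_RGB2BGR))
s=bot.read_state();print(s["eef_pos"],s["eef_rot"],s["force"],s["time"])
```

```text
[ 0.47327568 -0.13377186  0.02702041] [2.45348585e+00 1.95846476e+00 1.93220183e-03] [ 0.28295634 -0.18232211  0.26218202] 3.05
```

View pics/p3.png

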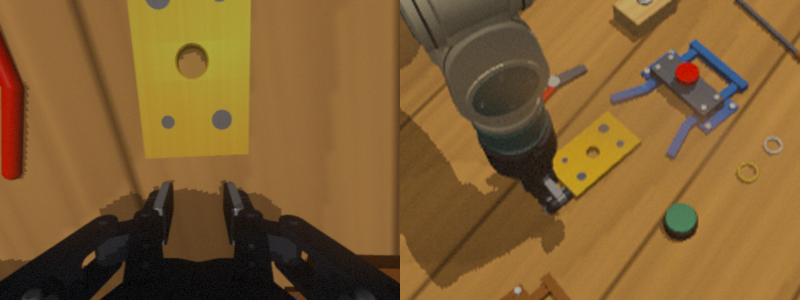

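Left: the fingers stand about 20 mm behind the plate's rear edge, centred on it. Right: tips near the bench and clear of everything else. Make contact and square the plate up.

Emit:
play_rows:
  commands: [2,8,-2,0,0,0,0.4,3.5,15,-2,0,0,0,0.4,5,21,-2,0,0,0,0.4,6.5,27,-2,0,0,0,0.4,6.5,27,-2,0,0,0,0.4]

```text
time: 3.68
eef_pos: [0.4786, -0.1063, 0.0238]
eef_rot: [2.453, 1.96, -0.003]
force: [-1.9, -3.9, 3.0]
gripper_width: 0.034
```

```bash
cat > chk.py <<'E'
from m import *
import sys,pickle
O=np.array([532.1,96.5]);th=np.radians(77.2);D=np.array([np.cos(th),np.sin(th)]);N=np.array([-D[1],D[0]])
s=bot.read_state();p=s["eef_pos"]*1000;R=cv2.Rodrigues(s["eef_rot"])[0]
print("t",s["time"],"tcp",p.round(1),"fix",(p[:2]-O)@D,(p[:2]-O)@N,"head",np.degrees(np.arctan2(R[1,0],R[0,0])).round(2),"F",s["force"].round(1),s["gripper_width"])
c=bot.camera("wrist");pickle.dump(c,open("w.pkl","wb"))
H=hsv(c);m=((H[...,0]>=20)&(H[...,0]<=34)&(H[...,1]>165)&(H[...,2]>60)).astype(np.uint8)
m=cv2.morphologyEx(m,cv2.MORPH_OPEN,np.ones((3,3)))
n,l,st,ce=cv2.connectedComponentsWithStats(m);i=1+np.argmax(st[1:,4]);m=(l==i)
P=[]
for r in range(0,420,4):
    q=np.where(m[r])[0]
    if len(q)<60 : continue
    a,b=ray(c,(q.min()-.5,r),.012)[:2]*1000,ray(c,(q.max()+.5,r),.012)[:2]*1000
    if abs(np.hypot(*(a-b))-64)<2.5: P.append((a+b)/2)
P=np.array(P);v=cv2.fitLine(P.astype(np.float32),cv2.DIST_HUBER,0,.01,.01).ravel()
h=np.degrees(np.arctan2(v[1],v[0]))%180
F=(P-O)@np.c_[D,N];print("plate heading rel",h-77.2,"midline along/lat first,last",F[0].round(1),F[-1].round(1),len(P))
save(c,sys.argv[1],1.4) if len(sys.argv)>1 else 0
E
python3 chk.py
```

```text
t 3.675 tcp [ 478.6 -106.3   23.8] fix -209.61661273480343 7.197160733138473 head 77.26 F [-1.9 -3.9  3. ] 0.034026689250013634
plate heading rel 0.39743805 midline along/lat first,last [-96.3   8.5] [-196.4    8. ] 65
```

Emit:
play_rows:
  commands: [3.9,9.4,0,0,0,0,0.4,7.7,18.8,0,0,0,0,0.4,11.6,28.1,0,0,0,0,0.4,15.4,37.5,0,0,0,0,0.4,19.3,46.9,0,0,0,0,0.4]

```text
time: 4.35
eef_pos: [0.4978, -0.06, 0.0236]
eef_rot: [2.454, 1.958, -0.004]
force: [-2.1, -6.0, 4.2]
gripper_width: 0.0338
```

```bash
python3 chk.py w4.png
```

```text
t 4.35 tcp [497.8 -60.   23.6] fix -160.23727452085356 -1.2567124257882782 head 77.19 F [-2.1 -6.   4.2] 0.033782727656550694
plate heading rel 0.10739899 midline along/lat first,last [-47.   -0.7] [-147.    -0.5] 65
```

View pics/w4.png

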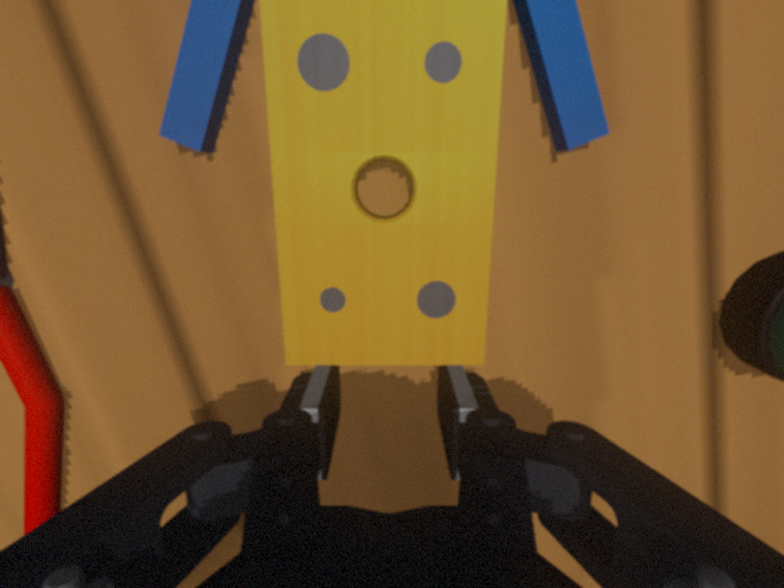

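The plate is centred between the guide ends (213,150) and (560,150), square to within 0.1°, with both fingers against its rear edge. Now straight in.

Emit:
play_rows:
  commands: [2.2,9.8,0,0,0,0,0.4,4.4,19.5,0,0,0,0,0.4,6.6,29.3,0,0,0,0,0.4,8.9,39,0,0,0,0,0.4,11.1,48.8,0,0,0,0,0.4]

```text
time: 5.03
eef_pos: [0.5092, -0.0112, 0.0236]
eef_rot: [2.454, 1.958, -0.002]
force: [-0.6, -6.0, 3.4]
gripper_width: 0.0342
```

```bash
python3 chk.py
```

```text
t 5.025 tcp [509.2 -11.2  23.6] fix -110.05795443755468 -1.5233087058368902 head 77.17 F [-0.6 -6.   3.4] 0.03418452280865093
plate heading rel 0.13760376 midline along/lat first,last [-20.7  -0.9] [-98.7  -1. ] 47
```

Emit:
play_rows:
  commands: [1.6,6.8,0,0,0,0,0.4,3.1,13.7,0,0,0,0,0.4,4.7,20.5,0,0,0,0,0.4,6.2,27.3,0,0,0,0,0.4,7.8,34.1,0,0,0,0,0.4]

```text
time: 5.7
eef_pos: [0.5167, 0.0228, 0.0235]
eef_rot: [2.454, 1.958, -0.003]
force: [-0.9, -4.9, 3.4]
gripper_width: 0.0344
```

```bash
python3 chk.py
```

```text
t 5.7 tcp [516.7  22.8  23.5] fix -75.31995559114849 -1.3383583526573724 head 77.17 F [-0.9 -4.9  3.4] 0.034401874257640824
plate heading rel -0.23929596 midline along/lat first,last [-21.   -0.8] [-63.9  -0.9] 25
```

Emit:
play_rows:
  commands: [0.4,2,0,0,0,0,0.4,0.9,4,0,0,0,0,0.4,1.3,5.8,0,0,0,0,0.4,1.7,7.3,0,0,0,0,0.4]

```text
time: 6.25
eef_pos: [0.5183, 0.0299, 0.0235]
eef_rot: [2.454, 1.958, -0.003]
force: [-1.1, -5.7, 3.8]
gripper_width: 0.034
```

Emit:
play_rows:
  commands: [0.2,1,0,0,0,0,0.4,0.4,2,0,0,0,0,0.4]

```text
time: 6.5
eef_pos: [0.5187, 0.0319, 0.0235]
eef_rot: [2.454, 1.958, -0.003]
force: [-1.3, -6.8, 3.9]
gripper_width: 0.0343
```

Emit:
play_rows:
  commands: [0.2,1,0,0,0,0,0.4,0.4,2,0,0,0,0,0.4]

```text
time: 6.75
eef_pos: [0.5191, 0.0339, 0.0235]
eef_rot: [2.454, 1.958, -0.003]
force: [-2.0, -5.8, 3.7]
gripper_width: 0.034
```

```bash
python3 chk.py
```

```text
t 6.75 tcp [519.1  33.9  23.5] fix -63.93238812614613 -1.2421255783581153 head 77.17 F [-2.  -5.8  3.7] 0.033979513631593745
plate heading rel 0.06085968 midline along/lat first,last [-21.3  -0.6] [-52.5  -0.7] 18
```

Emit:
play_rows:
  commands: [0.2,1,0,0,0,0,0.4,0.4,2,0,0,0,0,0.4]

```text
time: 7.05
eef_pos: [0.5192, 0.0343, 0.0235]
eef_rot: [2.453, 1.956, -0.008]
force: [-2.8, -12.8, 5.4]
gripper_width: 0.0345
```

```bash
python3 chk.py w5.png
```

```text
t 7.05 tcp [519.2  34.3  23.5] fix -63.47162040113788 -1.2112892261104558 head 77.14 F [ -2.8 -12.8   5.4] 0.0344842190128508
plate heading rel 0.19254303 midline along/lat first,last [-22.6  -0.6] [-52.1  -0.7] 17
```

View pics/w5.png

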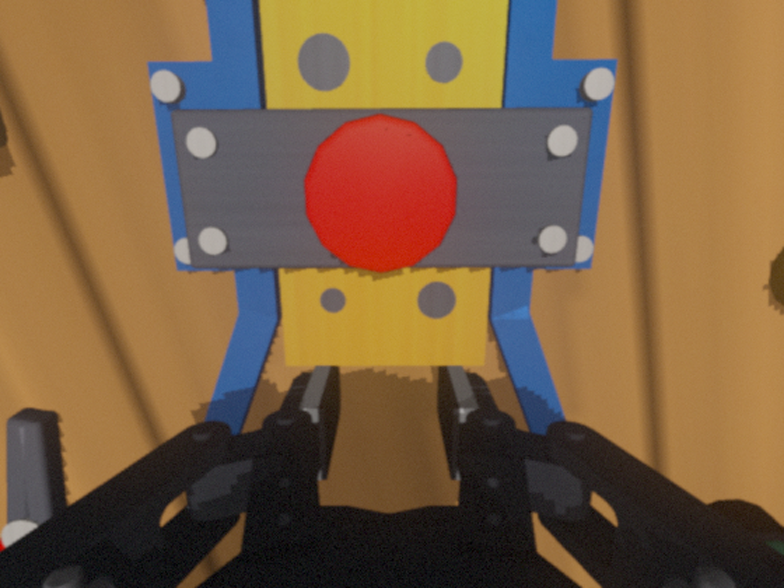

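Pushing force rose to 13 N with almost no further travel, so the plate is against the stop. The view shows it square between the guides, under the bridge. Hold briefly, back away, rise and shut the fingers.

Emit:
play_rows:
  commands: [0,0,0,0,0,0,0.4,0,0,0,0,0,0,0.4,-2,-8,0,0,0,0,0.4,-6,-25,0,0,0,0,0.4,-6,-25,50,0,0,0,0]

```text
time: 7.72
eef_pos: [0.5088, 0.0116, 0.0699]
eef_rot: [-2.45, -1.954, 0.011]
force: [0.8, 0.1, 0.7]
gripper_width: 0.0172
```

Emit:
play_rows:
  commands: [-5,-20,60,0,0,0,0,-5,-20,110,0,0,0,0,-5,-20,110,0,0,0,0,-5,-20,110,0,0,0,0]

```text
time: 8.22
eef_pos: [0.508, -0.008, 0.1828]
eef_rot: [-2.454, -1.959, -0.0]
force: [-0.8, 0.2, -0.6]
gripper_width: 0.0001
```

```bash
python3 chk.py w6.png
python3 - <<'E'
from m import *
import pickle
c=pickle.load(open("w.pkl","rb"));d=bot.camera("scene");pickle.dump(d,open("s6.pkl","wb"))
k,a,ce=knob(c,(280,150));print(k*1000,a,ce*1.4)
k2,a,ce=knob(d,(302,184));print(k2*1000,a,ce)
E
```

```text
t 8.225 tcp [508.   -8.  182.8] fix -107.25691616725571 0.3230402084788349 head 77.21 F [-0.8  0.2 -0.6] 9.830239299355188e-05
plate heading rel 0.029060364 midline along/lat first,last [-40.   -0.9] [-50.3  -0.9] 3
[530.99053323  94.77917711  50.        ] 828 [386.25289855 104.89009662]
[530.4511117   98.49580662  50.        ] 132 [301.71969697 183.3030303 ]
```

View pics/w6.png

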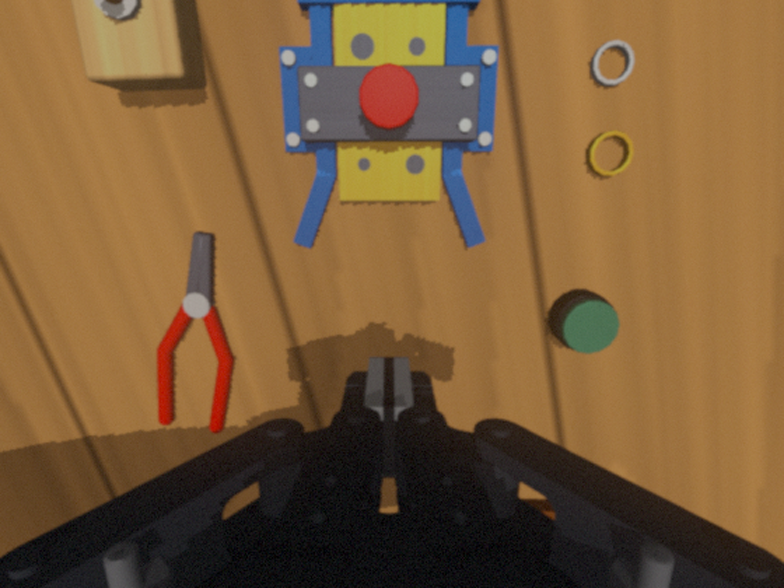

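Plate's front edge meets the blue stop bar (row ~4), the plunger is still up, and everything else is unmoved. Now above the knob.

Emit:
play_rows:
  commands: [24,105,-40,0,0,0,0,24,105,-60,0,0,0,0,24,105,-80,0,0,0,0,24,105,-92,0,0,0,0,24,105,-92,0,0,0,0]

```text
time: 8.95
eef_pos: [0.531, 0.0967, 0.0895]
eef_rot: [-2.453, -1.958, 0.005]
force: [0.6, 0.1, -0.1]
gripper_width: -0.0003
```

Emit:
play_rows:
  commands: [0,0,-6,0,0,0,0,0,0,-12,0,0,0,0,0,0,-16,0,0,0,0,0,0,-18,0,0,0,0,0,0,-20,0,0,0,0]

```text
time: 9.57
eef_pos: [0.5326, 0.0969, 0.0718]
eef_rot: [2.455, 1.96, -0.0]
force: [-2.2, -0.6, 4.0]
gripper_width: 0.0001
```

Run:
```python
from h import *
d=bot.camera("scene");save(d,"s7.png",5,(250,130,370,240));s=bot.read_state();print(s["eef_pos"],s["force"],s["time"])
```

```text
[0.53265081 0.09696868 0.07155275] [-2.0663347  -0.50384004  3.06257654] 9.625
```

View pics/s7.png

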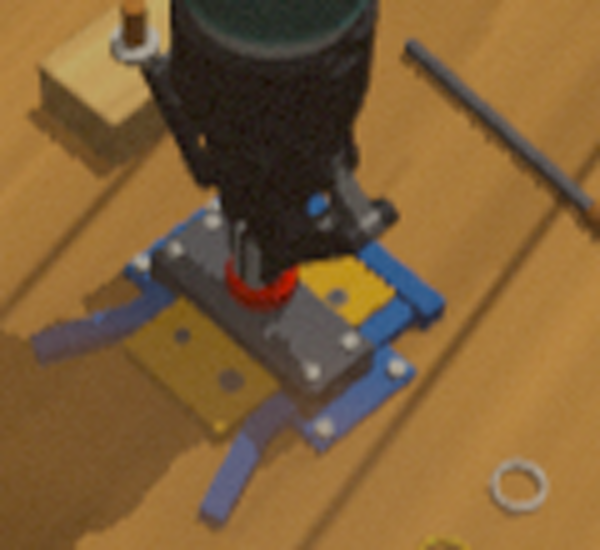

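Fingertips are on the middle of the knob, and it takes about 4 N. Press in slow steps.

Emit:
play_rows:
  commands: [0,0,-2,0,0,0,0,0,0,-4,0,0,0,0,0,0,-6,0,0,0,0]

```text
time: 10.0
eef_pos: [0.5327, 0.097, 0.0653]
eef_rot: [2.455, 1.96, -0.0]
force: [-1.0, -1.5, 4.7]
gripper_width: -0.0
```

Emit:
play_rows:
  commands: [0,0,-1.5,0,0,0,0,0,0,-3,0,0,0,0]

```text
time: 10.25
eef_pos: [0.5327, 0.097, 0.0622]
eef_rot: [2.455, 1.96, -0.0]
force: [-2.0, -1.7, 4.5]
gripper_width: 0.0002
```

Already past 4 mm, so the pin is in the hole. I go on until it bottoms.

Emit:
play_rows:
  commands: [0,0,-1,0,0,0,0,0,0,-2,0,0,0,0]

```text
time: 10.5
eef_pos: [0.5328, 0.097, 0.0619]
eef_rot: [2.455, 1.96, -0.0]
force: [-6.4, -2.1, 20.9]
gripper_width: 0.0001
```

Emit:
play_rows:
  commands: [0,0,-1,0,0,0,0,0,0,-1,0,0,0,0]

```text
time: 10.75
eef_pos: [0.5329, 0.097, 0.0619]
eef_rot: [2.454, 1.96, -0.0]
force: [-8.5, -3.2, 21.6]
gripper_width: -0.0
```

Bottomed at TCP z = 61.9 mm (knob top 40 mm) with 21 N. Lift straight off, back away and check.

Emit:
play_rows:
  commands: [0,0,5,0,0,0,0,0,0,40,0,0,0,0,-20,-60,90,0,0,0,0,-25,-105,121,0,0,0,0,-25,-105,121,0,0,0,0]

```text
time: 11.38
eef_pos: [0.5096, -0.0099, 0.1828]
eef_rot: [2.455, 1.954, 0.007]
force: [1.9, 0.8, 0.3]
gripper_width: -0.0004
```

Emit:
play_rows:
  commands: [0,0,0,0,0,0,0,0,0,0,0,0,0,0]

```text
time: 11.62
eef_pos: [0.5068, -0.0068, 0.1786]
eef_rot: [-2.452, -1.96, 0.002]
force: [-0.3, -0.7, 0.4]
gripper_width: -0.0005
```

```bash
python3 chk.py
python3 - <<'E'
from m import *
import pickle
c=pickle.load(open("w.pkl","rb"));d=bot.camera("scene");p=pickle.load(open("s6.pkl","rb"))
a,b=[cv2.resize(np.array(x["pixels"])[y:y+h,u:u+w],(400,400),interpolation=2) for x,u,y,w,h in((c,180,0,200,200),(d,250,130,110,110))]
cv2.imwrite("pics/p8.png",cv2.cvtColor(np.hstack([a,b]),cv2.COLOR_RGB2BGR))
print("knob px before/after",knob(p,(302,184))[2],knob(d,(302,184))[2])
# knob drop expected
print(proj(d,[.532,.097,.050]),proj(d,[.532,.097,.038]))
t0=pickle.load(open("scene0.pkl","rb"))
df=cv2.absdiff(np.array(t0["pixels"]),np.array(d["pixels"])).max(2)
for nm,q in dict(ringA=(353,227),ringB=(338,243),wax=(298,272),block=(277,142),file=(361,165),pliers=(215,195)).items():
    print(nm,(df[q[1]-14:q[1]+14,q[0]-18:q[0]+18]>40).mean().round(3))
E
```

```text
t 11.625 tcp [506.8  -6.8 178.6] fix -106.31055734293078 1.8277696943934958 head 77.29 F [-0.3 -0.7  0.4] -0.00045150218795888744
plate heading rel 3.280838 midline along/lat first,last [-49.2  -1.2] [-49.2  -1.2] 1
knob px before/after [301.71969697 183.3030303 ] [301.61832061 186.49618321]
[301.93091701 184.10039617] [301.76978655 187.23327695]
ringA 0.0
ringB 0.0
wax 0.0
block 0.492
file 0.0
pliers 0.0
```

View pics/p8.png

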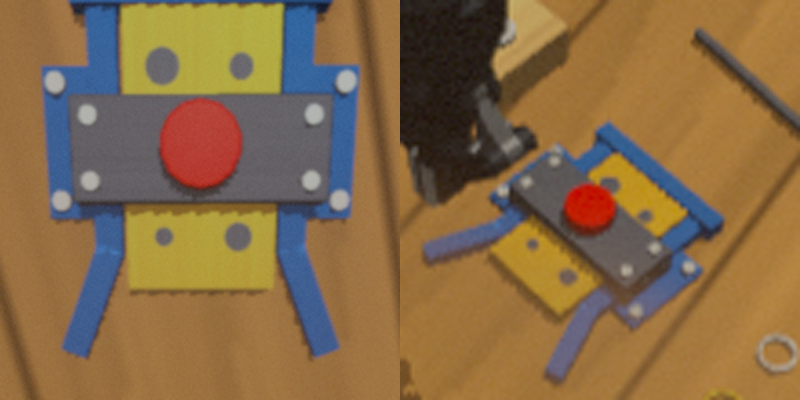

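The plate sits square against the stop with the knob down. It moved 3.2 px in the scene view, where 12 mm predicts 3.1 px. The block's difference value comes from the arm hiding it.

```bash
python3 -c "
from station import bot
print(bot.job_done(), bot.read_state()['time'])"
```

```text
the job is handed in; nothing more can be done
the job is handed in; nothing more can be done
```

I pushed the plate with two fingertips into the large blue fixture and up to the stop, then pressed the red knob fully down. After that I lifted clear and handed the job in at about 11.7 s. I got no verdict back.

- **Plate at the stop:** the pushing force rose from about 6 N to 13 N with almost no further travel. The plate measured square to within about 0.2° and about 0.7 mm off the fixture's line. My first estimate of the fixture's position along its axis was about 2.5 mm short, so I went by the force at the stop.
- **Plunger:** the fingers stopped at a height that puts the knob top 40 mm above the bench, with 21 N on it. In the scene picture the knob dropped 3.2 px, against 3.1 px predicted for the full 12 mm.
- **Bystanders:** the rings, wax, file and pliers showed no change from the first picture. The block's check failed because the arm hid most of it, but the arm never came near it at low height.
- **One bad reading:** the final plate heading came out at 3.3°, but from a single row of pixels, so I ignored it. The picture shows the plate straight.

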